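Fluorescence lamp to the third click

TASK

Open up the fluorescence lamp for the microscope: with a fingertip, push the red attenuator lever on top of the lamp unit out of its shut end position, through the clicks, and leave it resting in the third click. Never let it run on into the fourth, which would bleach the cells. Only push the lever, do not pinch it, and leave the flask, dish, oil bottle and objective case standing where they are.

Things in the scene. Friction and masses are not known exactly. Their poses are not given: they have to be found in the camera images.
- lamp_unit: Cream fluorescence light source fixed to the bench, 260 mm deep (its x), 200 mm wide (its y), 160 mm high; origin at the centre of its underside, on the bench; z up. Switch on the -x face. A black light guide leaves the +x face and goes down into the bench within 75 mm of it. Apart from the red lever nothing stands above the flat lid.
- slot (a point): Middle of the lever's slot, on top of the lid, 160 mm above the bench, 55 mm to the unit's -x from its centre. The slot runs along the unit's y. White marks on both sides show the six stops, 14 mm apart, from 35 mm to -y (shut, shortest marks) to 35 mm to +y (full light, longest marks). Axes as the unit's.
- lever (a joint): Travel of the lever along the unit's +y in m: 0 shut (end stop, where it starts), then a spring click every 0.014: first 0.014, second 0.028, third 0.042, fourth 0.056, fifth 0.070 (end stop). Leaving a click takes about 5 N along the slot; 7 mm on, past the hump, the lever jumps into the next click by itself, ahead of the finger. Left alone it stays in the nearest click.
- lever_knob (a point): Centre of the lever's red knob, 26 mm above the lid; it moves with the lever. The knob is 12 mm along the slot, 22 mm across it and stands from 14 to 38 mm above the lid on a thin stem; its axes are those of the lamp unit.
- flask_mid (a point): Culture flask lying flat on the bench, clear with pink medium and a turquoise cap, 145 by 80 by 36 mm; point near its middle, 17 mm up. Leave alone.
- dish_mid (a point): Covered culture dish, 61 mm across, 16 mm high, on the bench; point at its centre, 8 mm up. Leave alone.
- oil_mid (a point): Small amber oil bottle standing on the bench, 32 mm across, 70 mm high; point on its axis, 35 mm up. Leave alone.
- objective_case_mid (a point): Round clear and black objective case standing on the bench, 40 mm across, 67 mm high; point on its axis, 34 mm up. Leave alone.

How it is judged:
By the outcome, as a careful person would: the job done as asked, in the order asked, and still so for the second after the job is handed in, with the robot touching nothing.
It also fails if it takes over 51 s, if anything falls off the work surface, if the arm or the gripper's body presses on something with over 40 N, if the wrist force passes 120 N, or if a joint passes its speed limit or range.

ROBOT

A 6-joint arm with a two-finger parallel gripper is mounted at the origin on the work surface. World frame = base frame: x ahead of the robot, y to its left, z up, the work surface at z = 0. Lengths are in mm, angles in rad, forces in N, time in s.
With the tool pointing down it reaches from about 275 to 750 mm from the base axis. Payload 10.2 kg.
Tool frame: the origin (TCP) lies between the finger pads; the fingertips stand 8 mm ahead of it and the grasp point (between the pads) lies 11 mm behind it; z points along the fingers, x is the direction in which the jaws open and shut, and the axes are right-handed (so a half turn about z gives the same grasp; the last joint's range is limited). The gripper opens to 85 mm and grips with 20 to 120 N. Pads are 22 mm wide; open, the fingers measure 114 mm over their backs; the gripper's body (76 mm by 85 mm) begins 54 mm behind the grasp point. The pads swing forward as they close: fully open they stand 13 mm farther back than shut.
Start: joints at [-1.487, 0.313, 1.498, -0, 1.331, -0.223], TCP at [158.542, -500.495, 239.294] pointing down, gripper open.
Joint ranges: [-2.94, 2.94], [-0.97, 2.17], [0.19, 2.56], [-1.23, 4.37], [0.02, 3.11], [-2.88, 2.88]. Speed limits (rad/s): [2.39, 2.39, 3.01, 3.14, 3.14, 3.14].

INTERFACE

Orientations are given as a unit quaternion [w, x, y, z].
In Python, from rig import sense, eyes, ctrl gives the robot as it stands.
- The arm moves only by the tool move_arm, never from a script. Its argument "rows" is a list that holds one entry, the list of rows, each a list of 5 numbers: the shift along the tool's x, y, z in mm, then the turn about the tool's z in units of 6 degrees (1.0 is 6 degrees), then the gripper command: -1 is shut, 1 is fully open, values between are in proportion. In form: [[[dx, dy, dz, roll, jaw], ...]]. A call has 1 to 12 rows; each row is the pose to reach, as a shift and turn from the pose measured when the call began, along the tool's axes at that moment; what a row does not reach only later rows make up. A row lasts 1/8 s, in which the tool goes at most 62.5 mm and 10.7 degrees, less where a joint would pass 70% of its speed; a pose out of reach is approached as far as the arm can. A call with a gripper value outside its range is refused whole. The fingers move at their own pace and stop on an object; "squeeze" is the grip in N (left out, the last holds). Time passes only in rows, so rows that repeat a pose let the fingers close. It gives the time, the measured TCP pose, the force and the opening at its end, in the units of the state.
- sense(): the state, without advancing time (a new reading comes with each control period).
- eyes.capture(name): name is "scene" or "top" or "wrist"; returns a dict with "color" (480x640x3 uint8, blue, green, red), "vertical_fov" (degrees; the focal length in pixels is half the picture's height over the tangent of half this angle, whatever the lens; pixels are square), "cx", "cy" (the principal point, pixels), "xyz" and "attitude" of the camera in the world. Camera axes: x right, y down, z forward; pixel columns grow to the right and rows downward; lengths in mm; the calibration is good to about 2 mm. The wrist camera is an equidistant fisheye: a pixel r from the principal point sees the ray r / f radians off the axis. A picture is of the moment at which its call begins. There is no depth.
- ctrl.finish_job(): hands the job in, once; it reports no verdict.
The state is a dict: "time_s": time; "joints": joint angles; "dq": joint speeds; "tau": joint torques, N m; "eef_pos": TCP position; "ee_rot": TCP orientation; "force": force on the tool from outside, world axes, zero at the start; "wrist_torque": the same for the moment, N m; "grip_width": opening from 0.0 (shut) to 1.0 (fully open).
Only numpy, scipy, OpenCV 4.12 (cv2) and the standard library are available. Lean on these libraries where they do the work, as an engineer would, in place of code of your own. Each camera call takes 0.05 s, during which the arm holds its last target. There are 200 camera calls.

## Working session

There is one attempt and no reset: what is moved stays moved. The work goes in short steps, Python scripts to look and compute and a tool call to move; the robot and the scene stay as the last step left them, time stands still between calls to the robot, and variables do not carry over. Pictures are saved under pics/ and viewed, about 8 in all and at most 12, crops included, and the job is handed in when it is done.

Besides the shell and the picture viewer there is one more tool, called after "Emit:" as name([rows], argument=value, ...), one row to a line, values as JSON. move_arm: Moves the arm, as the interface text tells. Its arguments: {"type":"object","properties":{"rows":{"type":"array","items":{"type":"array","items":{"type":"array","items":{"type":"number"}}}},"squeeze":{"type":"number"}},"required":["rows"]}

```bash
mkdir -p pics; ls
python3 - <<'E'
from rig import sense,eyes
import cv2,pickle
s=sense();print(s)
d={n:eyes.capture(n) for n in("scene","top","wrist")}
pickle.dump(d,open("v0.pkl","wb"))
for n,c in d.items():
    print(n,{k:v for k,v in c.items() if k!="color"})
    cv2.imwrite(f"pics/{n}0.png",c["color"])
E
```

```text
pics
{'time_s': 0.0, 'joints': array([-1.48738999e+00,  3.13429495e-01,  1.49842682e+00, -9.10815375e-06,
        1.33102727e+00, -2.23391808e-01]), 'dq': array([ 4.20601985e-05, -8.89786712e-04,  1.11903412e-03,  3.09768523e-04,
       -6.36077582e-04,  1.17983405e-03]), 'tau': array([ 5.78255167e-04, -4.12270367e+01, -2.59746659e+01, -1.47254514e-04,
        4.13514776e-03, -1.22394638e-05]), 'eef_pos': array([ 158.52304908, -500.23202495,  238.74943275]), 'ee_rot': array([-4.84316444e-04,  8.06848614e-01, -5.90757901e-01, -4.26716952e-04]), 'force': array([-0.5731893 ,  0.50671018, -0.1715814 ]), 'wrist_torque': array([ 0.00587859,  0.00413207, -0.03329559]), 'grip_width': 1.0021950352046867}
scene {'vertical_fov': 55.49648075099769, 'cx': 317.49332448446796, 'cy': 243.55320348710453, 'xyz': array([1024.03749384,  364.01973759,  758.72536155]), 'attitude': array([-0.15868001,  0.4454553 ,  0.82399679, -0.31212099])}
top {'vertical_fov': 57.299397366873656, 'cx': 322.58830586380844, 'cy': 242.18041050510067, 'xyz': array([447.14107286,  57.51360575, 794.82767361]), 'attitude': array([-0.07738083,  0.71230445, -0.69317966,  0.07833604])}
wrist {'vertical_fov': 65.70646984690485, 'cx': 316.266860274502, 'cy': 238.259767233477, 'xyz': array([ 234.06394195, -476.18012743,  372.80107943]), 'attitude': array([ 0.12649804,  0.79679435, -0.58344844, -0.09330019])}
```

View pics/scene0.png

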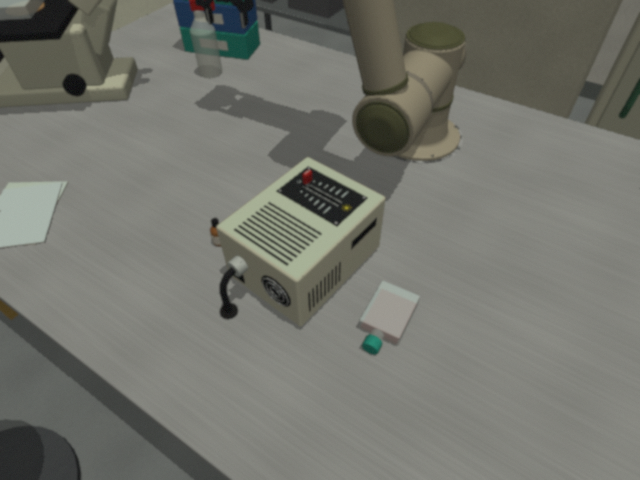

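View pics/top0.png

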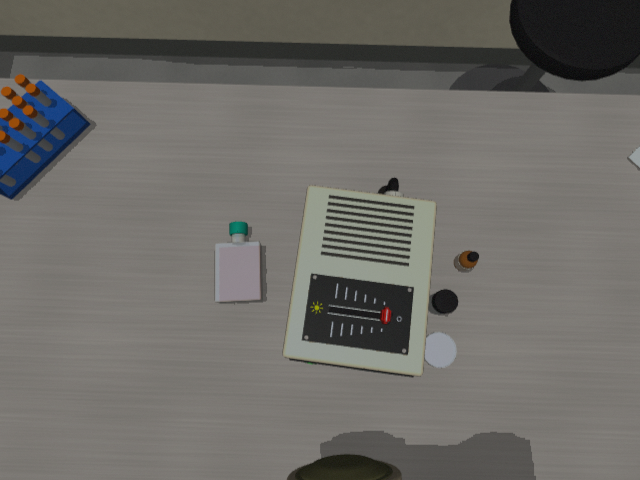

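The top view shows the lamp near its centre: lid corners about (308,187), (436,202), (421,374), (285,358). The red knob is at (386,316), at the right-hand (-y, shut) end, and the slot runs left towards the sun mark. Oil, case and dish are to the right of the unit and the flask is to the left. Next I measure the lid and knob by casting rays.

```bash
cat > h.py <<'E'
import numpy as np,cv2
from scipy.spatial.transform import Rotation as R
def ray(c,uv,fish=False):
    f=240/np.tan(np.radians(c["vertical_fov"]/2))
    a=(np.array(uv,float)-[c["cx"],c["cy"]])/f
    if fish:
        r=np.linalg.norm(a); d=np.r_[a/r*np.sin(r),np.cos(r)] if r>0 else np.array([0,0,1.])
    else: d=np.r_[a,1]
    q=c["attitude"]; return R.from_quat(np.r_[q[1:],q[0]]).apply(d)
def onz(c,uv,z,fish=False):
    d=ray(c,uv,fish); return c["xyz"]+d*(z-c["xyz"][2])/d[2]
def tri(c1,p1,c2,p2,f2=False):
    a,b=ray(c1,p1),ray(c2,p2,f2); t=np.linalg.lstsq(np.c_[a,-b],c2["xyz"]-c1["xyz"],rcond=None)[0]
    A=c1["xyz"]+a*t[0];B=c2["xyz"]+b*t[1]; return (A+B)/2,np.linalg.norm(A-B)
def red(im):
    h=cv2.cvtColor(im,cv2.COLOR_BGR2HSV); return (((h[...,0]<6)|(h[...,0]>174))&(h[...,1]>170)&(h[...,2]>80)).astype(np.uint8)
def blobs(m,n=15):
    k,_,s,c=cv2.connectedComponentsWithStats(m); return [(s[i,4],c[i].round(2),s[i,:4]) for i in range(1,k) if s[i,4]>=n]
E
python3 - <<'E'
from h import *
import pickle
d=pickle.load(open("v0.pkl","rb"));t,s=d["top"],d["scene"]
h=cv2.cvtColor(t["color"],cv2.COLOR_BGR2HSV)
m=((h[...,2]>150)&(h[...,1]>18)&(h[...,0]>20)&(h[...,0]<50)).astype(np.uint8)
c=max(cv2.findContours(m,0,2)[0],key=cv2.contourArea)
W=np.array([onz(t,p[0],160)[:2] for p in c])
r=cv2.minAreaRect(W.astype(np.float32));print("lid",r,cv2.boxPoints(r),cv2.boundingRect(c))
print(blobs(red(t["color"])),blobs(red(s["color"])))
for p in [(308,187),(436,202),(421,374),(285,358)]:print(onz(t,p,160).round(1))
for n,p,z in[("flask",(238,271),17),("dish",(440,350),16),("case",(445,301),67),("oil",(473,257),70)]:print(n,onz(t,p,z).round())
cv2.imwrite("pics/tc.png",cv2.resize(t["color"][260:390,270:470],None,fx=4,fy=4,interpolation=cv2.INTER_CUBIC))
E
```

```text
lid ((541.264892578125, -0.1657562255859375), (193.57913208007812, 252.80471801757812), 83.90029907226562) [[ 405.2934    -82.975975]
 [ 656.66693  -109.83872 ]
 [ 677.2364     82.64446 ]
 [ 425.86285   109.50721 ]] (284, 186, 151, 188)
[(np.int32(95), array([385.52, 314.89]), array([381, 307,  10,  17], dtype=int32))] [(np.int32(55), array([194.02,   5.  ]), array([190,   0,  13,  10], dtype=int32)), (np.int32(32), array([307.06, 174.94]), array([303, 172,   9,   7], dtype=int32))]
[675.1  83.1 160. ]
[ 656.6 -111.4  160. ]
[405.8 -83.1 160. ]
[422.2 106.7 160. ]
flask [565. 208.  17.]
dish [ 437. -149.   16.]
case [ 517. -146.   67.]
oil [ 591. -195.   70.]
```

View pics/tc.png

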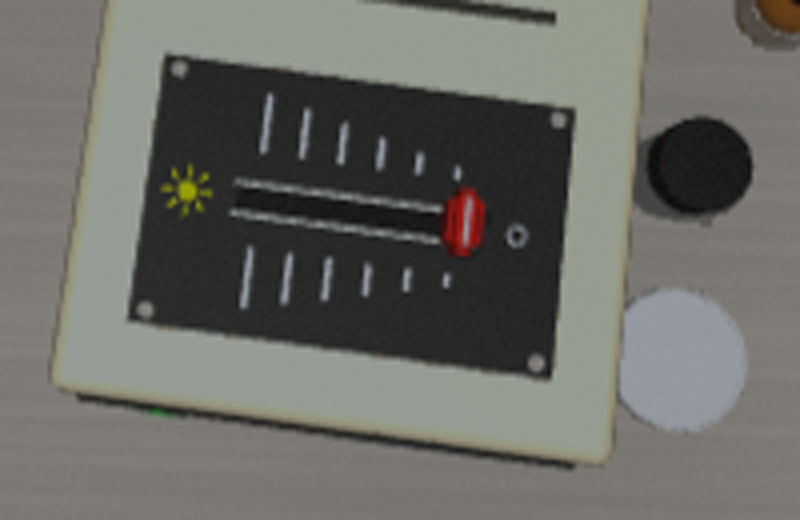

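The crop shows the lever at the shortest marks. The shut marks are at crop (458,173) and (446,281), the third-click marks at (342,143) and (326,279). I'll use these for the local pose and work out the approach.

```bash
cat >> h.py <<'E'
YAW=np.radians(-6.1)
UX=np.array([np.cos(YAW),np.sin(YAW)]);UY=np.array([-np.sin(YAW),np.cos(YAW)])
def tool_delta(s,target):
    q=s["ee_rot"];r=R.from_quat(np.r_[q[1:],q[0]]);return r.inv().apply(np.asarray(target)-s["eef_pos"]),r
E
python3 - <<'E'
from h import *
import pickle
from rig import sense
d=pickle.load(open("v0.pkl","rb"));t,s=d["top"],d["scene"]
w=lambda p:onz(t,(270+(p[0]+.5)/4-.5,260+(p[1]+.5)/4-.5),160)[:2]
U=[(458,173),(419,163),(380,153),(342,143),(304,133),(267,123)];L=[(446,281),(407,280),(366,280),(326,279),(286,279),(246,278)]
M=np.array([(w(a)+w(b))/2 for a,b in zip(U,L)]);print(M.round(1))
v=M[5]-M[0];print("len",np.linalg.norm(v),"yaw",np.degrees(np.arctan2(-v[0],v[1])))
S=M.mean(0);c=np.array([541.3,-.2]);print("slot marks",S,"from lid",c-55*UX)
k=onz(t,(385.52,314.89),192)[:2];print("knob ray z192",k,"pred",S-35*UY, "uy offset",(k-S)@UY,(k-S)@UX)
print("tri",tri(t,(385.52,314.89),s,(307.06,174.94)))
st=sense()
for b in(-80,):
    T=np.r_[S+b*UY,240];dl,r=tool_delta(st,T);print(T,dl.round(1),"toolx ang",np.degrees(np.arctan2(*r.apply([1,0,0])[[1,0]])))
E
```

```text
[[483.5 -30. ]
 [485.1 -16.1]
 [486.5  -1.8]
 [488.1  12.1]
 [489.5  26.1]
 [491.1  39.9]]
len 70.36452720659572 yaw -6.217126165549216
slot marks [487.31461727   5.04050928] from lid [486.61141307   5.64452392]
knob ray z192 [483.65623997 -29.53813461] pred [483.59537477 -29.76131877] uy offset -34.77161174292028 0.03680412198801486
tri (array([483.74116342, -29.7779831 , 189.42852069]), np.float64(0.2951493640385949))
[478.81349156 -74.50652625 240.        ] [-309.2 -433.9   -0.7] toolx ang -72.42396865170876
```

All three estimates agree within 1 mm: slot middle (487.3, 5.0), yaw -6.2°, knob (483.7, -29.8) at a height of 189. Now I move to the -y side of the knob, above the lid, with the jaws shut.

Emit:
move_arm([
  [[-31,-43,-10,-1.1,-1],[-62,-87,-15,-2.2,-1],[-93,-130,-15,-3.3,-1],[-124,-174,-15,-4.4,-1],[-155,-217,-15,-5.5,-1],[-186,-260,-15,-6.6,-1],[-217,-304,-15,-7.7,-1],[-248,-347,-15,-8.8,-1],[-279,-391,-15,-9.9,-1],[-309,-434,-15,-11,-1],[-309,-434,-15,-11,-1],[-309,-434,-15,-11,-1]],
])

```text
time_s: 1.65
eef_pos: [478.6, -75.0, 254.0]
ee_rot: [-0.0, 0.998, -0.056, -0.0]
force: [0.8, -0.8, -0.4]
grip_width: 0.009
```

```bash
cat > st.py <<'E'
from h import *
from rig import sense,eyes
import sys
S=np.array([487.3,5.04])
s=sense();p=s["eef_pos"];_,r=tool_delta(s,p)
print("t",round(s["time_s"],2),"eef",p.round(1),"uy",((p[:2]-S)@UY).round(1),"ux",((p[:2]-S)@UX).round(1),"toolx",np.degrees(np.arctan2(*r.apply([1,0,0])[[1,0]])).round(2),"tilt",r.apply([0,0,1]).round(3),"F",s["force"].round(1),"Fuy",(s["force"][:2]@UY).round(1),"grip",s["grip_width"].round(3))
if len(sys.argv)>1:
    t=eyes.capture("top");
    for b in blobs(red(t["color"]),8):
        k=onz(t,b[1],192)[:2];print(b,"knob travel",((k-S)@UY+35).round(1),"ux",((k-S)@UX).round(1))
    w=eyes.capture("wrist");cv2.imwrite(f"pics/w{sys.argv[1]}.png",w["color"]);cv2.imwrite(f"pics/t{sys.argv[1]}.png",cv2.resize(t["color"][240:400,270:470],None,fx=4,fy=4))
E
python3 st.py 1
```

```text
Traceback (most recent call last):
  File "st.py", line 6, in <module>
    print("t",round(s["time_s"],2),"eef",p.round(1),"uy",((p[:2]-S)@UY).round(1),"ux",((p[:2]-S)@UX).round(1),"toolx",np.degrees(np.arctan2(*r.apply([1,0,0])[[1,0]])).round(2),"tilt",r.apply([0,0,1]).round(3),"F",s["force"].round(1),"Fuy",(s["force"][:2]@UY).round(1),"grip",s["grip_width"].round(3))
                                                                                                                                                                                                                                                                                   ^^^^^^^^^^^^^^^^^^^^^
AttributeError: 'float' object has no attribute 'round'
```

```bash
sed -i 's/s\["grip_width"\].round(3)/round(s["grip_width"],3)/' st.py; python3 st.py 1
```

```text
t 1.65 eef [478.6 -75.  254. ] uy -80.5 ux -0.1 toolx -6.46 tilt [-0.001  0.001 -1.   ] F [ 0.8 -0.8 -0.4] Fuy -0.7 grip 0.009
(np.int32(98), array([385.55, 314.99]), array([381, 307,  10,  17], dtype=int32)) knob travel 0.2 ux -0.1
```

View pics/w1.png

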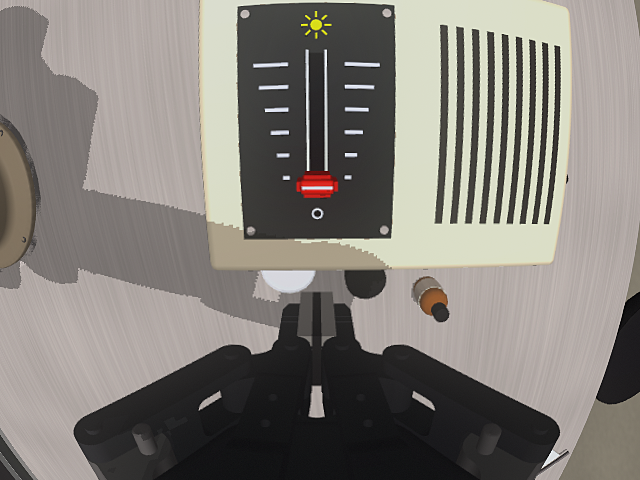

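The wrist view shows the closed fingertips (317,295) in line with the slot and the knob (317,186). The way is clear, so I descend to TCP z = 193 behind the knob, then close most of the gap (contact is expected at uy ≈ -52).

Emit:
move_arm([
  [[0,0,25,0,-1],[0,0,50,0,-1],[0,0,61,0,-1],[0,-6,61,0,-1],[0,-12,61,0,-1],[0,-18,61,0,-1],[0,-20,61,0,-1],[0,-20,61,0,-1]],
])

```text
time_s: 2.75
eef_pos: [480.8, -55.5, 193.4]
ee_rot: [-0.0, 0.998, -0.057, -0.0]
force: [-0.7, 0.7, -0.6]
grip_width: 0.005
```

```bash
python3 st.py 2
```

```text
t 2.75 eef [480.8 -55.5 193.4] uy -60.9 ux -0.0 toolx -6.51 tilt [ 0.     0.001 -1.   ] F [-0.7  0.7 -0.6] Fuy 0.6 grip 0.005
```

View pics/w2.png

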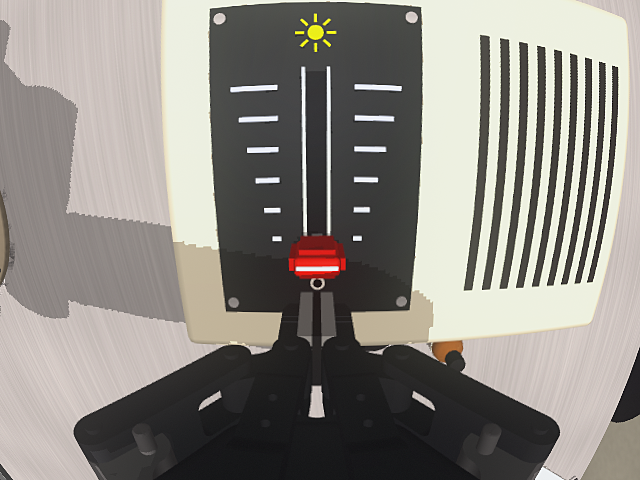

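Knob at (317,257), fingertip right behind it at (317,295), with a gap of about 9 mm. I push slowly from here.

Emit:
move_arm([
  [[0,-3,0,0,-1],[0,-6,0,0,-1],[0,-7,0,0,-1],[0,-8,0,0,-1],[0,-9,0,0,-1],[0,-10,0,0,-1],[0,-11,0,0,-1],[0,-12,0,0,-1],[0,-12,0,0,-1]],
])

```text
time_s: 3.98
eef_pos: [482.1, -43.6, 193.3]
ee_rot: [-0.001, 0.998, -0.057, -0.0]
force: [-0.0, -0.4, 0.2]
grip_width: -0.002
```

```bash
cat >> h.py <<'E'
def knob_wrist(S):
    from rig import eyes
    w=eyes.capture("wrist");im=w["color"]
    b=max(blobs(red(im)),key=lambda b:b[0]);x,y,ww,hh=b[2]
    # top of blob = far (+y) side foot z=174 ; highlight/white bar on top face z=198
    far=onz(w,(x+ww/2,y),174,True);cen=onz(w,b[1],190,True)
    print("blob",b,"cen travel",((cen[:2]-S)@UY+35).round(1),"far-face travel",((far[:2]-S)@UY+29).round(1))
    return w
E
sed -i '/len(sys.argv)/,$d' st.py
cat >> st.py <<'E'
w=knob_wrist(S)
if len(sys.argv)>1: cv2.imwrite(f"pics/w{sys.argv[1]}.png",w["color"])
E
python3 st.py; python3 -c "
from h import *
im=cv2.imread('pics/w2.png');print(blobs(red(im)))"
```

```text
t 3.98 eef [482.1 -43.6 193.3] uy -48.9 ux 0.0 toolx -6.54 tilt [-0.     0.001 -1.   ] F [-0.  -0.4  0.2] Fuy -0.4 grip -0.002
blob (np.int32(1845), array([316.61, 274.58]), array([289, 254,  56,  44], dtype=int32)) cen travel 5.7 far-face travel 2.5
[(np.int32(1844), array([316.76, 256.34]), array([289, 236,  57,  43], dtype=int32))]
```

Run:
```python
from h import *
from rig import eyes,sense
S=np.array([487.3,5.04])
w=eyes.capture("wrist");cv2.imwrite("pics/w3.png",w["color"])
for n,sh,im in(("now",0,w["color"]),("w2",12.0,cv2.imread("pics/w2.png"))):
    c=dict(w);c["xyz"]=w["xyz"]-np.r_[sh*UY,0]
    b=max(blobs(red(im)),key=lambda b:b[0]);x,y,ww,hh=b[2]
    print(n,c["xyz"],((onz(c,b[1],190,True)[:2]-S)@UY+35),((onz(c,(x+ww/2,y),174,True)[:2]-S)@UY+29))
print(sense()["force"])
```

```text
now [490.85184408  35.54925241 327.39275523] 5.62238882657169 2.5169939276974205
w2 [489.57667522  23.61719708 327.39275523] 1.4961332730587884 -1.1663717154503317
[-1.05034539 -1.38795805  0.57305049]
```

View pics/w3.png

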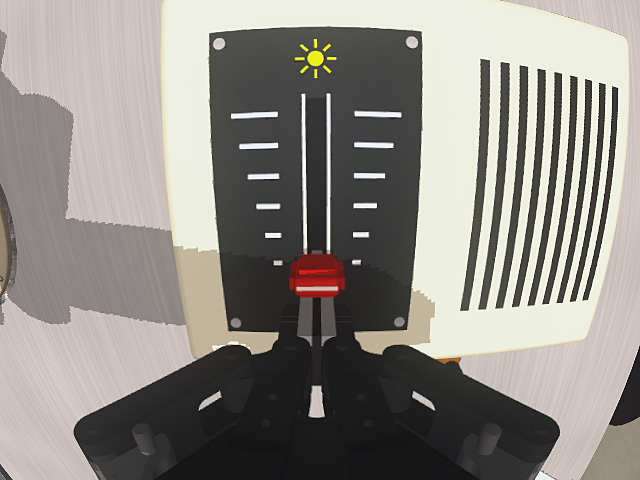

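Knob (317,275) has moved about 4 mm with the finger, so travel ≈ finger uy + 53. The next push goes just past the first hump (7 mm), then I check for the jump.

Emit:
move_arm([
  [[0,-1,0,0,-1],[0,-2,0,0,-1],[0,-3,0,0,-1],[0,-4,0,0,-1],[0,-5,0,0,-1],[0,-5,0,0,-1]],
])

```text
time_s: 4.82
eef_pos: [482.7, -38.5, 193.3]
ee_rot: [-0.001, 0.998, -0.057, -0.0]
force: [0.7, 0.3, 0.1]
grip_width: 0.0
```

```bash
python3 st.py
```

```text
t 4.83 eef [482.7 -38.5 193.3] uy -43.8 ux 0.1 toolx -6.53 tilt [-0.     0.001 -1.   ] F [0.7 0.3 0.1] Fuy 0.3 grip 0.0
blob (np.int32(1825), array([316.59, 263.37]), array([288, 243,  58,  43], dtype=int32)) cen travel 15.6 far-face travel 12.7
```

The lever jumped into the first click (14.1 and 13.9 mm once the offsets measured at shut are removed). Now on past the second hump at 21, with the finger going to ~23.5.

Emit:
move_arm([
  [[0,-2,0,0,-1],[0,-4,0,0,-1],[0,-6,0,0,-1],[0,-7,0,0,-1],[0,-8,0,0,-1],[0,-9,0,0,-1],[0,-10,0,0,-1],[0,-11,0,0,-1],[0,-12,0,0,-1],[0,-13,0,0,-1],[0,-14,0,0,-1],[0,-14,0,0,-1]],
])

```text
time_s: 6.38
eef_pos: [484.3, -24.6, 193.3]
ee_rot: [-0.001, 0.998, -0.057, -0.0]
force: [-0.9, 0.0, -0.2]
grip_width: 0.003
```

```bash
python3 st.py
```

```text
t 6.38 eef [484.3 -24.6 193.3] uy -29.7 ux 0.2 toolx -6.53 tilt [-0.     0.001 -1.   ] F [-0.9  0.  -0.2] Fuy -0.1 grip 0.003
blob (np.int32(1836), array([316.06, 263.53]), array([288, 243,  57,  43], dtype=int32)) cen travel 29.6 far-face travel 26.8
```

The lever is in the second click (28.1 and 28.0). The same stroke again takes it past the third hump.

Emit:
move_arm([
  [[0,-2,0,0,-1],[0,-4,0,0,-1],[0,-6,0,0,-1],[0,-7,0,0,-1],[0,-8,0,0,-1],[0,-9,0,0,-1],[0,-10,0,0,-1],[0,-11,0,0,-1],[0,-12,0,0,-1],[0,-13,0,0,-1],[0,-14,0,0,-1],[0,-14,0,0,-1]],
])

```text
time_s: 7.92
eef_pos: [485.9, -10.6, 193.3]
ee_rot: [-0.001, 0.998, -0.057, -0.0]
force: [0.1, 1.0, 0.1]
grip_width: 0.003
```

```bash
python3 st.py 4
```

```text
t 7.92 eef [485.9 -10.6 193.3] uy -15.7 ux 0.3 toolx -6.52 tilt [-0.     0.001 -1.   ] F [0.1 1.  0.1] Fuy 1.0 grip 0.003
blob (np.int32(1838), array([315.85, 263.61]), array([288, 243,  57,  44], dtype=int32)) cen travel 43.6 far-face travel 40.9
```

Third click reached (42.1). I back straight off, lift, and move clear of the lamp for the last look.

Emit:
move_arm([
  [[0,10,0,0,-1],[0,20,0,0,-1],[0,25,-30,0,-1],[0,25,-80,0,-1],[0,60,-100,0,-1],[0,110,-100,0,-1],[0,160,-100,0,-1],[0,200,-100,0,-1],[0,200,-100,0,-1],[0,200,-100,0,-1]],
])

```text
time_s: 9.22
eef_pos: [463.1, -209.4, 293.1]
ee_rot: [-0.001, 0.998, -0.057, -0.0]
force: [1.0, 0.4, 0.3]
grip_width: -0.0
```

Run:
```python
from h import *
from rig import sense,eyes
S=np.array([487.3,5.04]);t=eyes.capture("top")
for b in blobs(red(t["color"]),8):
    k=onz(t,b[1],192)[:2];print(b,"travel",((k-S)@UY+35).round(1))
cv2.imwrite("pics/t5.png",cv2.resize(t["color"][170:390,200:500],None,fx=2.6,fy=2.6))
s=sense();print(s["time_s"],s["eef_pos"],s["force"])
```

```text
(np.int32(96), array([354.77, 310.98]), array([350, 303,  10,  17], dtype=int32)) travel 42.2
9.275 [ 463.17270836 -208.96281012  293.14892544] [ 0.06808233  0.43279274 -0.00920408]
```

View pics/t5.png

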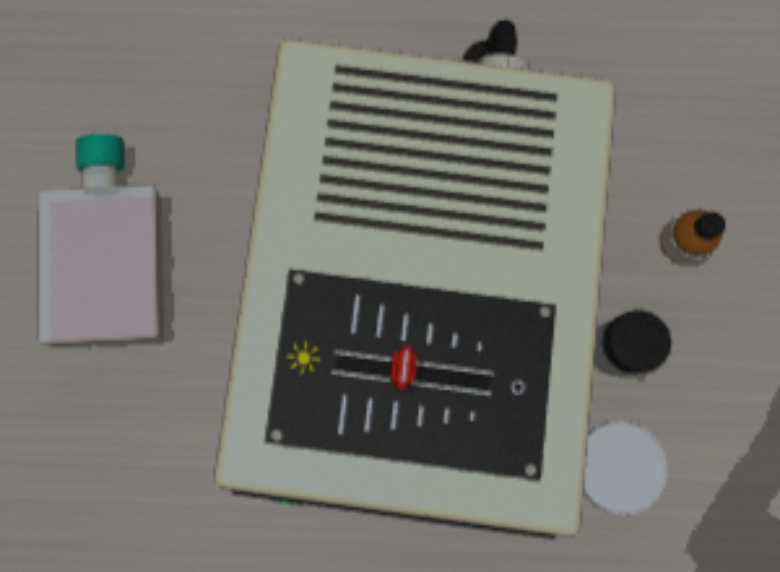

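The knob (403,368) rests at the fourth mark counted from shut, which is the third click (42.2 mm). Flask, dish, case and oil bottle stand where they were, and the arm is clear.

```bash
python3 -c "
from rig import ctrl;print(ctrl.finish_job())"
```

```text
the job is handed in; nothing more can be done
None
```

The red attenuator lever is resting in the third click, and I handed the job in at about 9.3 s. I pushed it there with the closed fingertips in slow strokes, one click at a time, and never pinched it.

- **Clicks:** the wrist camera put the lever at about 14.0, 28.1 and 42.1 mm after the strokes. Those figures are corrected for a 1–1.5 mm offset that I measured with the lever shut.
- **Final position:** with the arm backed off and clear, the top camera read 42.2 mm of travel against the nominal 42 mm. It was never seen past the third click.
- **Other items:** by eye in the last picture, the flask, dish, oil bottle and objective case stand where they were. I did not re-measure their positions.
- **One disagreement:** the wrist force stayed within its noise of about ±1 N at every reading, all taken between strokes. It therefore never showed the expected 5 N, and the click detection rests on the cameras alone.

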